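# Turn a block of pressed pellets over into the tray

## Task

Six pressed pellets lie cup side out in the blue pocket block on the slanted stand, under a loose clear cover. Holding the cover against the block, take both off the stand together, turn them over and lay them in the steel tray with the cover underneath, flat on the tray's floor; then lift the block off and lay it flat on the free bench beside the tray, so that the pellets are left in the cover in their own order, sample faces up. Do not knock over or shift the mortar or the die body.

Things in the scene. Friction and masses are not known exactly. Their poses are not given: they have to be found in the camera images.
- block: Blue plastic pocket block, 114 (x) x 64 (y) x 31.5 mm, 170 g. Origin: centre of its flat back; z points out of the pocket face. Slab to z = 22 mm, above it a raised face 106 x 56 mm with six pockets, 22 mm wide, 9.5 deep, at x -38, -11, 16, y +-13.5. The +x end (x 28 to 57, two dark lines on the back) has none: grip end. Starts on the stand's seat, +x end up the slope, face obliquely up.
- cover: Loose clear cover, a tray 114 (x) x 64 (y) mm, 60 g: floor 2.5 mm, rim 2.5 mm wide to z = 10.5. Origin: centre of its flat outer face; z points to its inner side (down at the start, must end up). Sits on the block's face, rim round the raised face with 1.5 mm play, kept on by gravity only; its x is then opposite to the block's x, its y the same. Block and cover together: 34 mm thick.
- stand: Bent aluminium stand, fixed, base 106 (x) x 80 (y) mm. Origin: middle of the base at bench height, z up. Seat 56 mm wide, 48 degrees from horizontal, looks to the stand's -x; up the slope is (0.669, 0, 0.743). Its foot, at x -30, z 14 mm, has a 19 mm lip under the block's lower end. The seat is 70 mm long: the upper 44 mm of block and cover stand free, front and back. Block's top 99 mm up.
- tray: Loose shallow stainless tray, 134 (x) x 204 (y) mm, 280 g; origin at the middle of its underside, z up. Floor 2 mm thick, upright rim 16 to 18 mm high; inside 126 x 196 mm.
- pellet_1: Pressed pellet in an aluminium cup, a disc 20 mm wide and 8 mm thick, 12 g, with an ochre sample face. Origin at the centre of the cup's bottom, z points out of the sample face. It lies cup bottom outwards in the block's pocket at x = -38, y = +13.5 mm of the block (lower row), 1.5 mm below the cover.
- pellet_2: Pressed pellet in an aluminium cup, a disc 20 mm wide and 8 mm thick, 12 g, with a dark grey sample face. Origin at the centre of the cup's bottom, z points out of the sample face. It lies cup bottom outwards in the block's pocket at x = -38, y = -13.5 mm of the block (lower row), 1.5 mm below the cover.
- pellet_3: Pressed pellet in an aluminium cup, a disc 20 mm wide and 8 mm thick, 12 g, with a off-white sample face. Origin at the centre of the cup's bottom, z points out of the sample face. It lies cup bottom outwards in the block's pocket at x = -11, y = +13.5 mm of the block (middle row), 1.5 mm below the cover.
- pellet_4: Pressed pellet in an aluminium cup, a disc 20 mm wide and 8 mm thick, 12 g, with a red-brown sample face. Origin at the centre of the cup's bottom, z points out of the sample face. It lies cup bottom outwards in the block's pocket at x = -11, y = -13.5 mm of the block (middle row), 1.5 mm below the cover.
- pellet_5: Pressed pellet in an aluminium cup, a disc 20 mm wide and 8 mm thick, 12 g, with a grey-green sample face. Origin at the centre of the cup's bottom, z points out of the sample face. It lies cup bottom outwards in the block's pocket at x = 16, y = +13.5 mm of the block (upper row (next to the grip end)), 1.5 mm below the cover.
- pellet_6: Pressed pellet in an aluminium cup, a disc 20 mm wide and 8 mm thick, 12 g, with a sand-coloured sample face. Origin at the centre of the cup's bottom, z points out of the sample face. It lies cup bottom outwards in the block's pocket at x = 16, y = -13.5 mm of the block (upper row (next to the grip end)), 1.5 mm below the cover.
- mortar: White mortar, 98 mm wide, 45 mm high, a bystander behind the work; origin at the middle of its foot.
- die_body: Steel die body, a cylinder 54 mm wide and 41 mm high, a bystander behind the work; origin at the middle of its foot.
There are look-alikes about, which are no part of the job. Of the things that look like the block, the largest one is meant. Several things have the shape of the cover; the one meant has the colours described above.

How it is judged (in metres and radians):
On the way:
1. block and cover lie together in the tray, upside down, the cover flat on the tray's floor and the block still in it (angle between cover's own z axis and vertical below 0.12 rad and x of cover in the frame of tray between -0.045 and 0.045 m and y of cover in the frame of tray between -0.085 and 0.085 m and z of cover in the frame of tray below 0.012 m and angle between block's own z axis and vertical above 3.02 rad and z of block in the frame of cover below 0.04 m and horizontal distance between block and cover below 0.01 m), for 0.2 s.
At the end, for the whole second after the job is handed in: The cover lies flat (within 7 degrees), inner side up, on the floor of the tray; each of the six pellets lies flat in it, sample face up, within 8 mm of its own place in the pattern; the block lies flat on the bench (either face down), clear of tray, cover and stand; all at rest (angle between cover's own z axis and vertical below 0.12 rad and x of cover in the frame of tray between -0.045 and 0.045 m and y of cover in the frame of tray between -0.085 and 0.085 m and z of cover in the frame of tray below 0.012 m and x of pellet_1 in the frame of cover between 0.03 and 0.046 m and y of pellet_1 in the frame of cover between 0.0055 and 0.0215 m and z of each of pellet_1, pellet_2, pellet_3, pellet_4, pellet_5, pellet_6 in the frame of cover below 0.008 m and angle between each of pellet_1, pellet_2, pellet_3, pellet_4, pellet_5, pellet_6's own z axis and vertical below 0.2 rad and x of pellet_2 in the frame of cover between 0.03 and 0.046 m and y of pellet_2 in the frame of cover between -0.0215 and -0.0055 m and x of pellet_3 in the frame of cover between 0.003 and 0.019 m and y of pellet_3 in the frame of cover between 0.0055 and 0.0215 m and x of pellet_4 in the frame of cover between 0.003 and 0.019 m and y of pellet_4 in the frame of cover between -0.0215 and -0.0055 m and x of pellet_5 in the frame of cover between -0.024 and -0.008 m and y of pellet_5 in the frame of cover between 0.0055 and 0.0215 m and x of pellet_6 in the frame of cover between -0.024 and -0.008 m and y of pellet_6 in the frame of cover between -0.0215 and -0.0055 m and height (world z) of block below 0.04 m and (angle between block's own z axis and vertical below 0.12 rad or angle between block's own z axis and vertical above 3.02 rad) and contact force between block and tray below 0.01 N and contact force between block and cover below 0.01 N and contact force between block and stand below 0.01 N and horizontal distance between block and tray above 0.09 m and linear speed of each of block, cover, pellet_1, pellet_2, pellet_3, pellet_4, pellet_5, pellet_6 below 0.01 m/s); the robot touches nothing.
It fails at once if the mortar or the die body is shifted by more than 25 mm (distance of any of mortar, die_body from where it was at the start of the episode above 0.025 m).
It also fails if it takes over 64 s, if anything falls off the work surface, if the arm or the gripper's body presses on something with over 40 N, if the wrist force passes 120 N, or if a joint passes its speed limit or range.

## Robot

A 6-joint arm with a two-finger parallel gripper is mounted at the origin on a cart in front of the work surface, level with it; the furniture and walls round the work are solid. World frame = base frame: x ahead of the robot, y to its left, z up, the work surface at z = 0. Lengths are in m, angles in degrees, forces in N, time in s.
With the tool pointing down it reaches from about 0.4 to 0.825 m from the base axis. Payload 7 kg.
Tool frame: the origin (TCP) lies between the finger pads; the fingertips stand 22 mm ahead of it and the grasp point (between the pads) lies 3 mm ahead of it; z points along the fingers, y is the line along which they close (so a half turn about z gives the same grasp; the last joint's range is limited). The gripper opens to 88 mm and grips with 3 to 60 N. Pads are 19 mm wide; open, the fingers measure 130 mm over their backs; the gripper's body (78 mm by 193 mm) begins 47 mm behind the grasp point.
Start: joints at [-52.42, 20.546, 0.682, 0, -70.136, -16.507], TCP at [0.243, -0.63, 0.249] pointing down, gripper open.
Joint ranges: [-176.03, 176.03], [-82.01, 121.73], [-58.28, 71.71], [-173.87, 95.51], [-174.79, -0.11], [-173.66, 173.66]. Speed limits (degrees/s): [136.94, 136.94, 172.46, 180, 180, 180].

## Interface

Orientations are given as [roll, pitch, yaw] about the fixed x, y, z axes, in that order (R = Rz(yaw) Ry(pitch) Rx(roll)).
In Python, from plant import ctrl gives the robot as it stands.
- The arm moves only by the tool apply_moves, never from a script. Its argument "targets" is a list of rows, each an object with "travel": the shift along the tool's x, y, z in mm, a list of three; "roll": the turn about the tool's z in degrees; "jaw": the finger opening in mm, from 0 to 87.6. In form: [{"travel": [tx, ty, tz], "roll": roll, "jaw": jaw}, ...]. A call has 1 to 10 rows; each row shifts and turns the commanded pose from where the row before left it, along the tool's axes as they then stand; what a row does not reach is not made up. A row lasts 1/10 s, in which the tool goes at most 50 mm and 8.59 degrees, less where a joint would pass 70% of its speed; a pose out of reach is approached as far as the arm can. A call with a gripper value outside its range is refused whole. The fingers move at their own pace and stop on an object; the grip force is fixed at half the most. Time passes only in rows, so rows that do not move let the fingers close. It gives the time, the measured TCP pose, the force, the opening and the grip force at its end, in the units of the state.
- ctrl.get_obs(): the state, without advancing time (a new reading comes with each control period).
- ctrl.snapshot(name): name is "scene" or "top"; returns the picture (420x560x3 uint8, red, green, blue); there is no depth.
- ctrl.calibration(name): a dict with "K" (3x3 intrinsics, pixels), "extrinsics" (4x4, takes a point from camera to world coordinates). Camera axes: x right, y down, z forward; pixel columns grow to the right and rows downward; lengths in m; the calibration is good to about 2 mm. A picture is of the moment at which its call begins. calibration takes no time and is no camera call.
- ctrl.close_job(): hands the job in; it is judged then, once.
The state is a dict: "clock": time; "joint_pos": joint angles; "qvel": joint speeds; "tau": joint torques, N m; "tool_pos": TCP position; "orientation": TCP orientation; "force": force on the tool from outside, world axes, zero at the start; "moment": the same for the moment, N m; "opening": finger opening in m; "gripper_force": force on a finger pad.
Only numpy, scipy, OpenCV 4.12 (cv2) and the standard library are available. Lean on these libraries where they do the work, as an engineer would, in place of code of your own. Each camera call takes 0.05 s, during which the arm holds its last target. There are 200 camera calls.

## Working session

There is one attempt and no reset: what is moved stays moved. The work goes in short steps, Python scripts to look and compute and a tool call to move; the robot and the scene stay as the last step left them, time stands still between calls to the robot, and variables do not carry over. Pictures are saved under pics/ and viewed, at most 10 in all, crops included, and the job is handed in when it is done.

Besides the shell and the picture viewer there is one more tool, called as name(argument=value, ...), one argument or row to a line, values as JSON. apply_moves: Moves the arm, as the interface text tells. Its arguments: {"type":"object","properties":{"targets":{"type":"array","items":{"type":"object","properties":{"travel":{"type":"array","items":{"type":"number"}},"roll":{"type":"number"},"jaw":{"type":"number"}}}}},"required":["targets"]}

```bash
ls; mkdir -p pics
python3 - <<'E'
from plant import ctrl
import cv2
for n in("scene","top"):
    im=ctrl.snapshot(n); cv2.imwrite(f"pics/{n}0.png",im[:,:,::-1])
    c=ctrl.calibration(n); print(n,c["K"],c["extrinsics"])
print(ctrl.get_obs())
E
```

```text
pics
scene [[427.73656538   0.         281.85720727]
 [  0.         427.73656538 205.9802419 ]
 [  0.           0.           1.        ]] [[ 0.79851959  0.5058611  -0.32629898  1.00568524]
 [ 0.60174008 -0.65583453  0.45583983 -0.83350711]
 [ 0.0165935  -0.5603442  -0.82809361  1.19658259]
 [ 0.          0.          0.          1.        ]]
top [[391.95425782   0.         281.98876719]
 [  0.         391.95425782 208.93373988]
 [  0.           0.           1.        ]] [[-0.01879465 -0.99700185  0.07506049  0.47825473]
 [-0.99978224  0.01805996 -0.01045477 -0.19393132]
 [ 0.00906784 -0.07524064 -0.99712418  1.18833959]
 [ 0.          0.          0.          1.        ]]
{'clock': 0.1, 'joint_pos': array([-5.24199965e+01,  2.05863038e+01,  6.40761017e-01, -1.68155330e-02,
       -7.01375807e+01, -1.65080063e+01]), 'qvel': array([ 0.00411847, -0.03713727,  0.1637898 ,  0.04335517,  0.04754089,
       -0.05712385]), 'tau': array([ 4.19589669e-04, -5.84165275e+01,  2.93752688e+01,  7.01544285e+00,
        1.01574662e-02, -5.31738715e-05]), 'tool_pos': array([ 0.24253258, -0.62949525,  0.24774406]), 'orientation': array([ 1.79915811e+02, -8.46435651e-03, -1.58933721e+02]), 'force': array([ 0.09591483, -0.48630318, -0.82084988]), 'moment': array([-0.02674405,  0.01004684, -0.0179101 ]), 'gripper_force': 0.0, 'opening': 0.08749401290250447}
```

View pics/scene0.png

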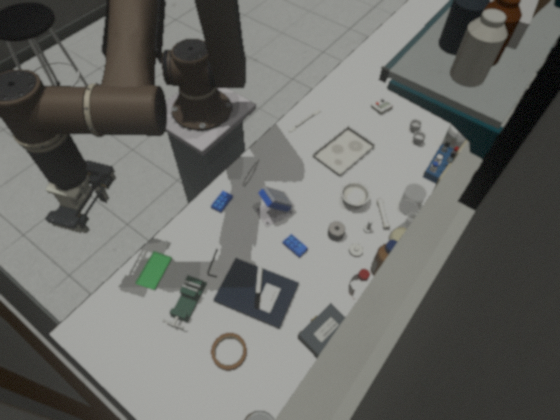

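View pics/top0.png

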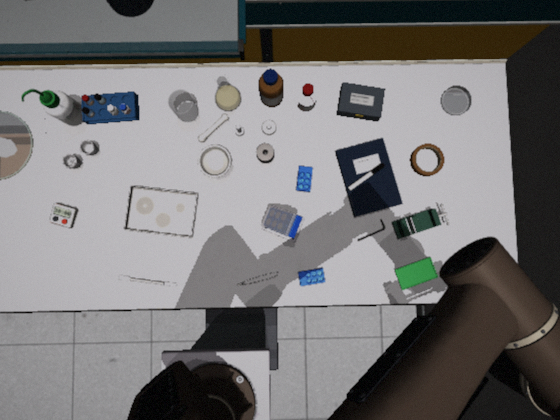

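Top view: block plus cover on the stand at (283,220). Look-alikes are the small blue blocks at (304,178) and (312,276), the blue rack at (110,107) and the green cover shape at (415,272). The tray is at (162,211), the mortar at (215,160) and the die body at (265,152). I choose the block on the stand: it is the largest blue one with a clear cover. One close crop to check.

Run:
```python
import cv2,numpy as np
t=cv2.imread("pics/top0.png")[185:255,235:335]; s=cv2.imread("pics/scene0.png")[170:240,235:335]
r=lambda a:cv2.resize(a,None,fx=8,fy=8,interpolation=cv2.INTER_CUBIC)
r2=lambda a:cv2.resize(a,None,fx=4,fy=4,interpolation=cv2.INTER_CUBIC)
cv2.imwrite("pics/crop0.png",np.vstack([r2(np.hstack([t,s])), r2(np.hstack([cv2.imread("pics/top0.png")[175:245,115:215],cv2.imread("pics/scene0.png")[120:190,290:390]]))]))
```

```text
(no output)
```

View pics/crop0.png

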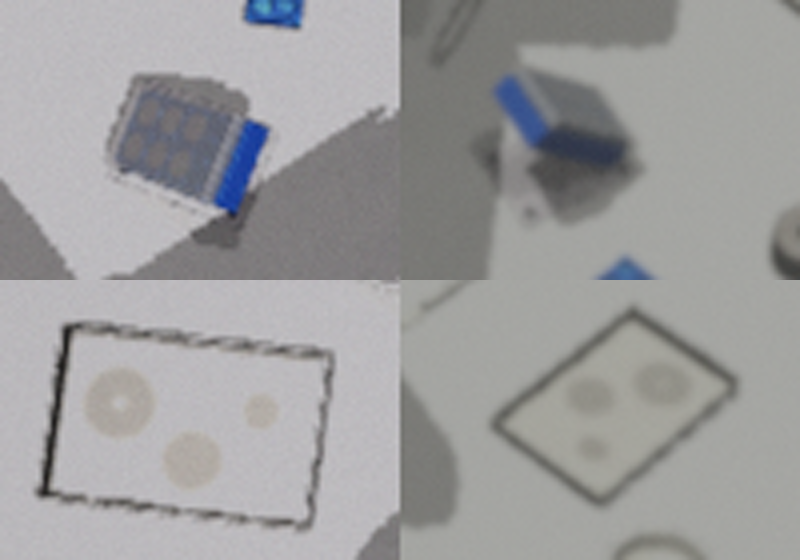

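The crop shows the right assembly: clear cover with six pellets, face to the image left, and the blue end face of the grip end at top px (298,222). The tray is plain, with corners near (132,186), (198,193), (192,236) and (126,228). Next I measure both.

```bash
cat > h.py <<'E'
import cv2,numpy as np
from plant import ctrl
def cal(n):
    c=ctrl.calibration(n); return np.array(c["K"]),np.array(c["extrinsics"])
def cast(n,px,z):
    K,E=cal(n); px=np.atleast_2d(px); d=np.c_[px,np.ones(len(px))]@np.linalg.inv(K).T@E[:3,:3].T
    o=E[:3,3]; return o+d*((z-o[2])/d[:,2])[:,None]
def proj(n,P):
    K,E=cal(n); q=(np.atleast_2d(P)-E[:3,3])@E[:3,:3]@K.T; return q[:,:2]/q[:,2:]
def blue(im,roi):
    x0,y0,x1,y1=roi; h=cv2.cvtColor(im,cv2.COLOR_BGR2HSV)
    m=cv2.inRange(h,(105,150,60),(130,255,255)); k=np.zeros_like(m); k[y0:y1,x0:x1]=m[y0:y1,x0:x1]; return k
def big(m): return max(cv2.findContours(m,cv2.RETR_EXTERNAL,cv2.CHAIN_APPROX_NONE)[0],key=cv2.contourArea)
E
python3 - <<'E'
from h import *
np.set_printoptions(precision=4,suppress=True)
t=cv2.imread("pics/top0.png"); s=cv2.imread("pics/scene0.png")
c=big(blue(t,(270,200,320,250))); r=cv2.minAreaRect(c); b=cv2.boxPoints(r); print("strip",r); print(b)
for z in (.0987,.1134): print(z,cast("top",b,z))
# tray: bright floor inside the dark rim
g=cv2.cvtColor(t,cv2.COLOR_BGR2GRAY); k=np.zeros_like(g); k[175:245,115:215]=cv2.inRange(g,0,110)[175:245,115:215]
k=cv2.morphologyEx(k,cv2.MORPH_CLOSE,np.ones((3,3)))
c=big(k); r=cv2.minAreaRect(c); print("tray",r); B=cast("top",cv2.boxPoints(r),.017); print(B,B.mean(0))
print(np.linalg.norm(B[1]-B[0]),np.linalg.norm(B[2]-B[1]))
c=big(blue(s,(235,170,335,240))); r=cv2.minAreaRect(c);print(r,cv2.approxPolyDP(c,2.5,True)[:,0])
E
```

```text
strip ((294.7931213378906, 226.51724243164062), (5.942251205444336, 22.654830932617188), 21.801406860351562)
[[287.8276 235.931 ]
 [296.2414 214.8965]
 [301.7586 217.1035]
 [293.3448 238.1379]]
0.0987 [[ 0.4849 -0.2201  0.0987]
 [ 0.5429 -0.2447  0.0987]
 [ 0.5365 -0.26    0.0987]
 [ 0.4785 -0.2353  0.0987]]
0.1134 [[ 0.4848 -0.2198  0.1134]
 [ 0.542  -0.2441  0.1134]
 [ 0.5357 -0.2591  0.1134]
 [ 0.4785 -0.2348  0.1134]]
tray ((129.67774963378906, 207.0269317626953), (4.943577289581299, 43.17390441894531), 8.61564826965332)
[[0.5181 0.2649 0.017 ]
 [0.6457 0.247  0.017 ]
 [0.6432 0.2324 0.017 ]
 [0.5156 0.2503 0.017 ]] [0.5806 0.2486 0.017 ]
0.12889709200673918 0.014844618192364645
((265.076904296875, 197.61537170410156), (13.867504119873047, 2.773500680923462), 56.30992889404297) [[261 192]
 [268 204]]
```

Run:
```python
from h import *
np.set_printoptions(precision=4,suppress=True)
t=cv2.imread("pics/top0.png"); s=cv2.imread("pics/scene0.png")
g=cv2.cvtColor(t,cv2.COLOR_BGR2GRAY); k=np.zeros_like(g); k[178:243,118:206]=cv2.inRange(g,0,120)[178:243,118:206]
pts=cv2.findNonZero(k); r=cv2.minAreaRect(pts); B=cast("top",cv2.boxPoints(r),.014); print("tray",r,B,B.mean(0))
print(np.linalg.norm(B[1]-B[0]),np.linalg.norm(B[2]-B[1]))
# predicted block corners in the scene view
m=np.array([.5070,-.2490]);ux=np.array([-.391,-.921,0]);uy=np.array([.921,-.391,0]);uz=np.array([0,0,1.])
top=np.r_[m,.0987]; n=-.743*ux+.669*uz
for zb in(0,22,34):
  for yb in(-32,32): print(zb,yb,proj("scene",top+n*zb/1e3+uy*yb/1e3),proj("top",top+n*zb/1e3+uy*yb/1e3))
h=cv2.cvtColor(s,cv2.COLOR_BGR2HSV); m2=cv2.inRange(h,(105,90,20),(130,255,255)); q=np.zeros_like(m2); q[170:220,250:300]=m2[170:220,250:300]
c=big(q); print(cv2.approxPolyDP(c,1.5,True)[:,0].tolist())
br=cv2.inRange(h,(105,140,90),(130,255,255)); q=np.zeros_like(m2); q[170:220,250:300]=br[170:220,250:300]; c=big(q); print(cv2.approxPolyDP(c,1.5,True)[:,0].tolist())
```

```text
tray ((160.87542724609375, 210.80886840820312), (69.46212005615234, 44.86703872680664), 6.709837436676025) [[0.5151 0.2667 0.014 ]
 [0.6488 0.2525 0.014 ]
 [0.6205 0.0455 0.014 ]
 [0.4871 0.0615 0.014 ]] [0.5679 0.1565 0.014 ]
0.13441878679981006 0.20894918647588648
0 -32 [[256.3531 192.2258]] [[293.7739 238.4832]]
0 32 [[266.1116 206.8536]] [[302.3089 217.0925]]
22 -32 [[260.7902 187.4199]] [[288.4361 236.2446]]
22 32 [[270.707  202.0181]] [[297.108  214.5787]]
34 -32 [[263.2311 184.7761]] [[285.4638 234.9982]]
34 32 [[273.2355 199.3576]] [[294.2123 213.1791]]
[[262, 189], [259, 192], [267, 205], [271, 205], [271, 201]]
[[261, 191], [260, 193], [269, 204], [270, 202]]
```

apply_moves(
  targets=[
    {"travel": [0, 0, 0], "roll": -8, "jaw": 87.6},
    {"travel": [0, 0, 0], "roll": -8, "jaw": 87.6},
    {"travel": [0, 0, 0], "roll": -8, "jaw": 87.6},
    {"travel": [0, 0, 0], "roll": -8, "jaw": 87.6},
    {"travel": [0, 0, 0], "roll": -8, "jaw": 87.6},
    {"travel": [0, 0, 0], "roll": -6, "jaw": 87.6},
  ],
)

```text
clock: 0.7
tool_pos: [0.2426, -0.6296, 0.248]
orientation: [180.0, 0.0, -112.6]
force: [-0.7, 0.6, 0.1]
opening: 0.0876
gripper_force: 0.0
```

```bash
cat >> h.py <<'E'
def to(x,y,z):
    o=ctrl.get_obs(); a=np.radians(o["orientation"][2]); d=np.array([x,y,z])-o["tool_pos"]
    from scipy.spatial.transform import Rotation as R
    r=R.from_euler("xyz",o["orientation"],degrees=True).as_matrix()
    print("t",o["clock"],"pos",np.round(o["tool_pos"],4),"rpy",np.round(o["orientation"],2),"j",np.round(o["joint_pos"],1),"f",np.round(o["force"],2),"open",round(o["opening"]*1e3,2),"grip",o["gripper_force"],"\n travel mm",np.round(r.T@d*1e3,1))
E
python3 -c "
from h import *
to(.5173,-.2247,.2)"
```

```text
t 0.7 pos [ 0.2426 -0.6296  0.248 ] rpy [ 1.7996e+02  4.0000e-02 -1.1261e+02] j [-52.4  20.6   0.7  -0.  -70.1  29.8] f [-0.67  0.6   0.14] open 87.61 grip 0.0 
 travel mm [-479.4  -97.9   48.2]
```

apply_moves(
  targets=[
    {"travel": [-40, -8, 0], "roll": 0, "jaw": 87.6},
    {"travel": [-40, -8, 0], "roll": 0, "jaw": 87.6},
    {"travel": [-40, -8, 0], "roll": 0, "jaw": 87.6},
    {"travel": [-40, -8, 0], "roll": 0, "jaw": 87.6},
    {"travel": [-40, -8, 0], "roll": 0, "jaw": 87.6},
    {"travel": [-40, -8, 0], "roll": 0, "jaw": 87.6},
    {"travel": [-40, -8, 0], "roll": 0, "jaw": 87.6},
    {"travel": [-40, -8, 0], "roll": 0, "jaw": 87.6},
    {"travel": [-40, -8, 0], "roll": 0, "jaw": 87.6},
    {"travel": [-40, -8, 0], "roll": 0, "jaw": 87.6},
  ],
)

```text
clock: 1.7
tool_pos: [0.4727, -0.291, 0.2484]
orientation: [180.0, 0.0, -112.9]
force: [-0.7, -1.2, -0.6]
opening: 0.0878
gripper_force: 0.0
```

```bash
python3 -c "
from h import *
to(.5173,-.2247,.2)"
```

```text
t 1.7 pos [ 0.4727 -0.291   0.2484] rpy [ 179.98    0.   -112.93] j [-11.4   9.3 -14.6  -0.  -66.1 -11.5] f [-0.71 -1.2  -0.6 ] open 87.78 grip 0.0 
 travel mm [-78.4 -15.3  48.4]
```

apply_moves(
  targets=[
    {"travel": [-39, -8, 0], "roll": 0, "jaw": 87.6},
    {"travel": [-39, -7, 0], "roll": 0, "jaw": 87.6},
    {"travel": [0, 0, 24], "roll": 0, "jaw": 87.6},
    {"travel": [0, 0, 24], "roll": 0, "jaw": 87.6},
    {"travel": [0, 0, 0], "roll": 0, "jaw": 87.6},
    {"travel": [0, 0, 0], "roll": 0, "jaw": 87.6},
  ],
)

```text
clock: 2.3
tool_pos: [0.5162, -0.2268, 0.2007]
orientation: [179.9, -0.0, -112.9]
force: [-0.1, -0.8, 0.9]
opening: 0.0875
gripper_force: 0.0
```

Run:
```python
from h import *
to(.5173,-.2247,.114)
t=ctrl.snapshot("top")[:,:,::-1][160:260,220:353]; s=ctrl.snapshot("scene")[:,:,::-1][120:220,200:333]
cv2.imwrite("pics/c1.png",cv2.resize(np.hstack([t,s]),None,fx=3,fy=4,interpolation=cv2.INTER_CUBIC))
```

```text
t 2.3 pos [ 0.5162 -0.2268  0.2007] rpy [ 1.7994e+02 -4.0000e-02 -1.1291e+02] j [ -3.8  12.3 -17.5   0.  -60.3 -19.1] f [-0.07 -0.83  0.91] open 87.5 grip 0.0 
 travel mm [-2.4 -0.2 86.7]
```

View pics/c1.png

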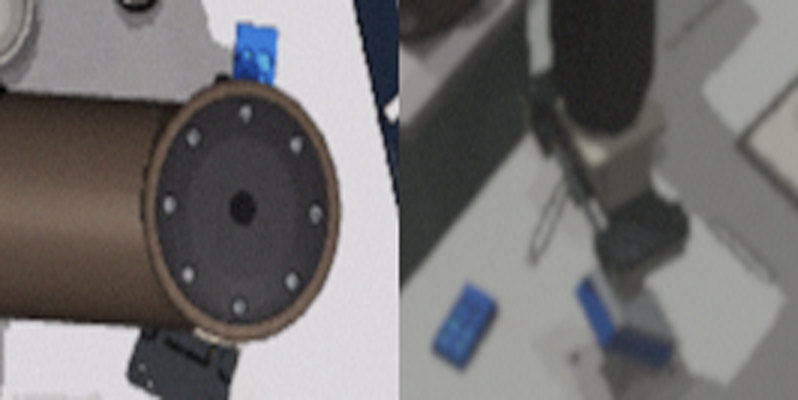

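The top view is blocked by the wrist. The scene crop shows the gripper straight above the blue end face, which is at about (293,195) in the full picture. I descend and close.

apply_moves(
  targets=[
    {"travel": [-2, 0, 25], "roll": 0, "jaw": 87.6},
    {"travel": [0, 0, 25], "roll": 0, "jaw": 87.6},
    {"travel": [0, 0, 20], "roll": 0, "jaw": 87.6},
    {"travel": [0, 0, 10], "roll": 0, "jaw": 87.6},
    {"travel": [0, 0, 7], "roll": 0, "jaw": 87.6},
    {"travel": [0, 0, 0], "roll": 0, "jaw": 87.6},
  ],
)

```text
clock: 3.0
tool_pos: [0.5173, -0.225, 0.1137]
orientation: [-180.0, -0.0, -112.9]
force: [-0.7, -0.0, 0.1]
opening: 0.0876
gripper_force: 0.0
```

apply_moves(
  targets=[
    {"travel": [0, 0, 0], "roll": 0, "jaw": 70},
    {"travel": [0, 0, 0], "roll": 0, "jaw": 68},
    {"travel": [0, 0, 0], "roll": 0, "jaw": 66},
    {"travel": [0, 0, 0], "roll": 0, "jaw": 64},
    {"travel": [0, 0, 0], "roll": 0, "jaw": 58},
    {"travel": [0, 0, 0], "roll": 0, "jaw": 58},
    {"travel": [0, 0, 0], "roll": 0, "jaw": 58},
  ],
)

```text
clock: 3.7
tool_pos: [0.5177, -0.2249, 0.1141]
orientation: [-179.9, 0.0, -112.9]
force: [-0.1, -0.8, 4.2]
opening: 0.0641
gripper_force: 30.0
```

Run:
```python
from h import *
to(.5173,-.2247,.114)
print(ctrl.get_obs()["moment"])
```

```text
t 3.7 pos [ 0.5177 -0.2249  0.1141] rpy [-179.94    0.   -112.91] j [ -3.6  17.4 -23.5   0.  -49.1 -19.3] f [-0.09 -0.85  4.16] open 64.09 grip 29.99650552868843 
 travel mm [-0.   0.4  0.1]
[-0.04318648 -0.04597555  0.00862314]
```

apply_moves(
  targets=[
    {"travel": [0, 0, -4], "roll": 0, "jaw": 58},
    {"travel": [0, 0, -8], "roll": 0, "jaw": 58},
    {"travel": [0, 0, -12], "roll": 0, "jaw": 58},
    {"travel": [0, 0, -15], "roll": 0, "jaw": 58},
    {"travel": [0, 0, -15], "roll": 0, "jaw": 58},
    {"travel": [0, 0, -15], "roll": 0, "jaw": 58},
    {"travel": [0, 0, -15], "roll": 0, "jaw": 58},
    {"travel": [0, 0, -10], "roll": 0, "jaw": 58},
    {"travel": [0, 0, 0], "roll": 0, "jaw": 58},
  ],
)

```text
clock: 4.6
tool_pos: [0.5179, -0.2249, 0.2095]
orientation: [-179.8, 0.0, -112.9]
force: [0.2, -0.6, -2.4]
opening: 0.064
gripper_force: 30.0
```

Run:
```python
from h import *
to(.5173,-.2247,.114)
print(ctrl.get_obs()["moment"])
t=ctrl.snapshot("top")[:,:,::-1][160:260,230:330]; s=ctrl.snapshot("scene")[:,:,::-1][100:220,220:320]
cv2.imwrite("pics/c2.png",np.hstack([cv2.resize(s,None,fx=5,fy=5,interpolation=cv2.INTER_CUBIC),cv2.resize(t,(250,600))]))
```

```text
t 4.6 pos [ 0.5179 -0.2249  0.2095] rpy [-1.7983e+02  4.0000e-02 -1.1292e+02] j [ -3.6  11.8 -16.8   0.  -61.2 -19.3] f [ 0.17 -0.55 -2.36] open 63.98 grip 29.98037651181221 
 travel mm [ 0.1  0.9 95.5]
[-0.00449827  0.04446476 -0.08841343]
```

View pics/c2.png

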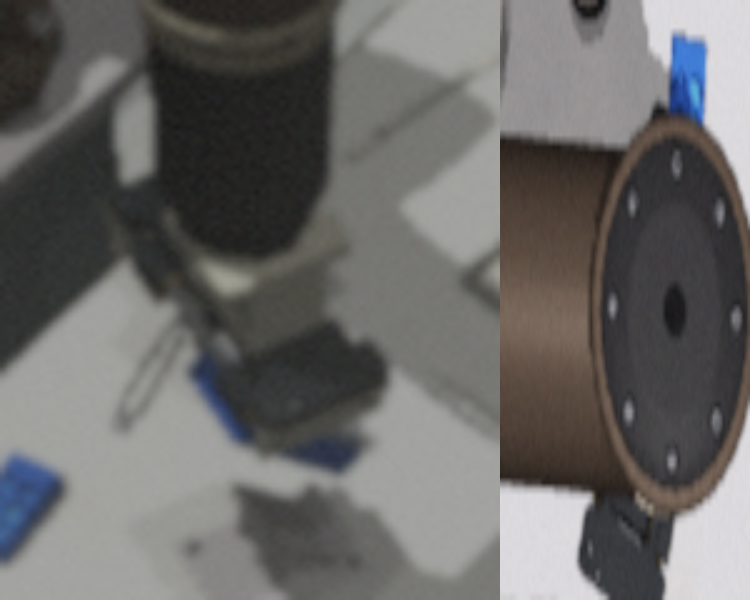

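The block was lifted cleanly, about 3 N carried, and it keeps its slope in the pads (blue end at upper left, back face lower right). It has not swung, so I will turn it in the pads by pushing its foot against the back of the fixed stand.

apply_moves(
  targets=[
    {"travel": [25, 0, 0], "roll": 0, "jaw": 58},
    {"travel": [25, 0, 0], "roll": 0, "jaw": 58},
    {"travel": [25, 0, 0], "roll": 0, "jaw": 58},
    {"travel": [20, 0, 0], "roll": 0, "jaw": 58},
    {"travel": [0, 0, 20], "roll": 0, "jaw": 58},
    {"travel": [0, 0, 20], "roll": 0, "jaw": 58},
    {"travel": [0, 0, 20], "roll": 0, "jaw": 58},
    {"travel": [0, 0, 14], "roll": 0, "jaw": 58},
    {"travel": [0, 0, 4], "roll": 0, "jaw": 58},
    {"travel": [0, 0, 0], "roll": 0, "jaw": 58},
  ],
)

```text
clock: 5.7
tool_pos: [0.4795, -0.3121, 0.1285]
orientation: [179.9, -0.0, -112.9]
force: [0.6, 0.3, -2.7]
opening: 0.0641
gripper_force: 30.0
```

apply_moves(
  targets=[
    {"travel": [-10, 0, 0], "roll": 0, "jaw": 58},
    {"travel": [-10, 0, 0], "roll": 0, "jaw": 58},
    {"travel": [-6, 0, 0], "roll": 0, "jaw": 58},
    {"travel": [-6, 0, 0], "roll": 0, "jaw": 58},
    {"travel": [-6, 0, 0], "roll": 0, "jaw": 58},
  ],
)

```text
clock: 6.2
tool_pos: [0.4949, -0.2784, 0.1312]
orientation: [-180.0, -0.2, -112.8]
force: [-9.4, -15.0, 13.3]
opening: 0.0636
gripper_force: 30.0
```

Run:
```python
from h import *
to(.5173,-.2247,.114)
s=ctrl.snapshot("scene")[:,:,::-1][120:240,200:320]
cv2.imwrite("pics/c3.png",cv2.resize(s,None,fx=5,fy=5,interpolation=cv2.INTER_CUBIC))
```

```text
t 6.2 pos [ 0.4949 -0.2784  0.1312] rpy [-179.96   -0.18 -112.83] j [ -9.5  16.5 -22.    0.2 -51.5 -13.5] f [ -9.37 -14.98  13.32] open 63.59 grip 29.994645416736603 
 travel mm [-58.2   0.2  17.1]
```

View pics/c3.png

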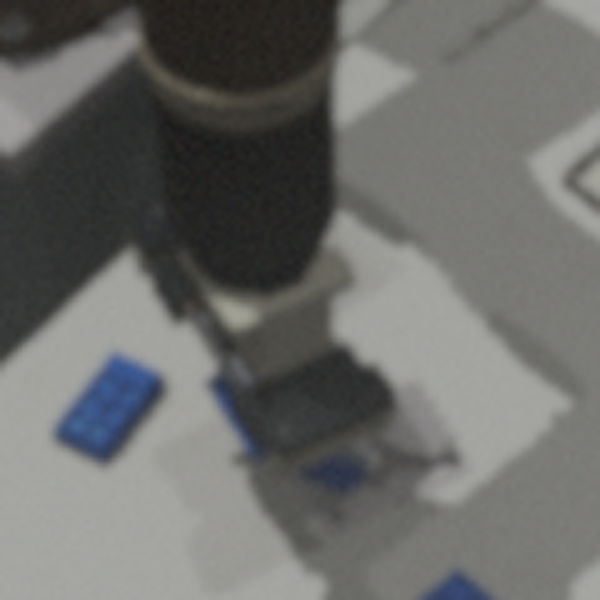

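The end face is still visible at about (247,203) and a piece of the blue back at (267,214). The force of 24 N runs nearly along the block's own axis. I check the angle by projecting the block's corners.

```bash
cat >> h.py <<'E'
def corners(tcp,phi,yaw=-112.9,xg=42,zg=22,off=.012):
    a=np.radians(yaw);ux=np.array([np.cos(a),np.sin(a),0]);uz=np.array([0,0,1.]);uy=np.cross(uz,ux)
    p=np.radians(phi);bx=np.cos(p)*ux+np.sin(p)*uz;bz=-np.sin(p)*ux+np.cos(p)*uz
    g=np.array(tcp)-off*uz
    return lambda x,y,z:g+((x-xg)*bx+y*uy+(z-zg)*bz)/1e3
def bluecomps(im,roi,lo=(105,80,25)):
    x0,y0,x1,y1=roi; h=cv2.cvtColor(im,cv2.COLOR_BGR2HSV); m=cv2.inRange(h,lo,(130,255,255)); k=np.zeros_like(m);k[y0:y1,x0:x1]=m[y0:y1,x0:x1]
    for c in cv2.findContours(k,cv2.RETR_EXTERNAL,cv2.CHAIN_APPROX_NONE)[0]:
        if len(c)>6: print("blue",cv2.approxPolyDP(c,1.2,True)[:,0].tolist())
E
python3 - <<'E'
from h import *
s=ctrl.snapshot("scene")[:,:,::-1].copy(); cv2.imwrite("pics/s4.png",s); bluecomps(s,(235,170,290,235))
for phi in (48,60,75,90,110):
    f=corners(ctrl.get_obs()["tool_pos"],phi)
    print(phi,*[np.round(proj("scene",f(*c))[0]).astype(int) for c in[(57,-32,0),(57,32,0),(57,32,22),(57,-32,22),(-57,32,0),(-57,-32,0),(-57,32,22)]])
E
```

```text
blue [[264, 214], [268, 216], [271, 214], [267, 212]]
blue [[244, 196], [243, 197], [246, 202]]
48 [240 197] [249 212] [254 207] [244 192] [271 216] [262 202] [276 212]
60 [239 196] [249 211] [255 206] [245 191] [266 220] [257 206] [271 216]
75 [240 194] [249 209] [256 205] [246 190] [259 224] [250 210] [265 221]
90 [241 192] [250 208] [257 205] [247 190] [252 227] [243 213] [258 224]
110 [242 190] [252 205] [258 204] [248 189] [243 230] [234 215] [249 228]
```

apply_moves(
  targets=[
    {"travel": [10, 0, 0], "roll": 0, "jaw": 58},
    {"travel": [20, 0, 0], "roll": 0, "jaw": 58},
    {"travel": [25, 0, -10], "roll": 0, "jaw": 58},
    {"travel": [25, 0, -25], "roll": 0, "jaw": 58},
    {"travel": [25, 0, -25], "roll": 0, "jaw": 58},
    {"travel": [30, 0, -20], "roll": 0, "jaw": 58},
    {"travel": [30, 0, 0], "roll": 0, "jaw": 58},
    {"travel": [30, 0, 0], "roll": 0, "jaw": 58},
    {"travel": [20, 0, 0], "roll": 0, "jaw": 58},
    {"travel": [0, 0, 0], "roll": 0, "jaw": 58},
  ],
)

```text
clock: 7.3
tool_pos: [0.41, -0.4771, 0.2089]
orientation: [180.0, 0.0, -113.1]
force: [0.1, -0.2, -3.3]
opening: 0.0638
gripper_force: 30.0
```

Run:
```python
from h import *
to(.5173,-.2247,.114)
t=ctrl.snapshot("top")[:,:,::-1]; s=ctrl.snapshot("scene")[:,:,::-1]
cv2.imwrite("pics/t5.png",t);cv2.imwrite("pics/s5.png",s)
cv2.imwrite("pics/c5.png",np.vstack([np.hstack([cv2.resize(t[190:250,240:310],(400,343),interpolation=cv2.INTER_CUBIC),cv2.resize(s[175:235,240:310],(400,343),interpolation=cv2.INTER_CUBIC)]),np.hstack([cv2.resize(s[140:260,190:270],(400,250)),cv2.resize(t[160:290,290:420],(400,250))])]))
```

```text
t 7.3 pos [ 0.41   -0.4771  0.2089] rpy [ 1.7998e+02  2.0000e-02 -1.1308e+02] j [-31.6  17.8  -8.6  -0.  -63.6   8.5] f [ 0.08 -0.18 -3.3 ] open 63.84 grip 29.995571225881577 
 travel mm [-2.742e+02  2.000e-01  9.510e+01]
```

View pics/c5.png

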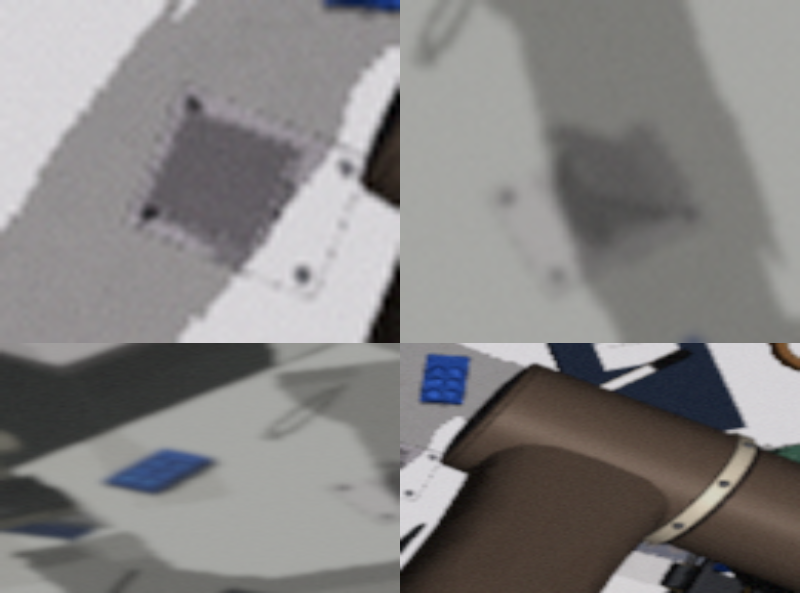

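The view shows the base with its four screws, seat empty, and the block still held at lower left (about (200,227) in the scene). Probably the foot hit the seat plate end-on and slid along the pads. I check that by projection.

Run:
```python
from h import *
s=cv2.imread("pics/s5.png"); bluecomps(s,(150,180,225,290),(100,60,20)); 
o=ctrl.get_obs()
for phi in (48,55,65):
  for xg in(42,25):
    f=corners(o["tool_pos"],phi,-113.1,xg)
    print(phi,xg,*[np.round(proj("scene",f(*c))[0],1) for c in[(57,-32,0),(57,32,0),(57,32,22),(57,-32,22),(-57,32,0),(-57,-32,0),(-57,32,22)]])
a=np.radians(-112.9);ux=np.array([np.cos(a),np.sin(a)]);O=np.array([.507,-.249])-ux*.0463
print("origin",O,"stand x now",(o["tool_pos"][:2]-O)@ux*1e3)
```

```text
blue [[193, 229], [201, 232], [206, 230], [199, 227]]
blue [[224, 191], [221, 192], [212, 204], [212, 207], [219, 211], [224, 207]]
48 42 [169.2 210.9] [177.9 228. ] [182.6 222.7] [173.7 205.6] [207.6 232.1] [198.8 216.1] [212.1 227.1]
48 25 [164.4 210.1] [173.1 227.4] [177.8 222. ] [168.9 204.7] [203.5 231.5] [194.6 215.4] [208.  226.5]
55 42 [168.9 210.3] [177.6 227.5] [183.  222.3] [174.1 205.2] [204.4 234.6] [195.6 218.6] [209.4 229.8]
55 25 [164.5 209. ] [173.3 226.3] [178.7 221. ] [169.8 203.8] [200.6 233.6] [191.9 217.4] [205.8 228.8]
65 42 [168.7 209.4] [177.4 226.5] [183.7 221.6] [174.8 204.6] [199.3 238. ] [190.7 221.8] [205.1 233.5]
65 25 [165.1 207.3] [173.9 224.7] [180.2 219.7] [171.2 202.5] [196.3 236.4] [187.6 220.1] [202.2 231.8]
origin [ 0.52501644 -0.20634912] stand x now 292.2070735959929
```

apply_moves(
  targets=[
    {"travel": [-30, 0, 0], "roll": 0, "jaw": 58},
    {"travel": [-35, 0, 0], "roll": 0, "jaw": 58},
    {"travel": [-35, 0, 0], "roll": 0, "jaw": 58},
    {"travel": [-35, 0, 0], "roll": 0, "jaw": 58},
    {"travel": [-30, 0, 0], "roll": 0, "jaw": 58},
    {"travel": [0, 0, 25], "roll": 0, "jaw": 58},
    {"travel": [0, 0, 25], "roll": 0, "jaw": 58},
    {"travel": [0, 0, 25], "roll": 0, "jaw": 58},
    {"travel": [0, 0, 16], "roll": 0, "jaw": 58},
    {"travel": [0, 0, 0], "roll": 0, "jaw": 58},
  ],
)

```text
clock: 8.4
tool_pos: [0.4742, -0.3217, 0.1163]
orientation: [179.7, 0.0, -112.9]
force: [-0.4, -0.1, -2.4]
opening: 0.0638
gripper_force: 30.0
```

apply_moves(
  targets=[
    {"travel": [-12, 0, 0], "roll": 0, "jaw": 58},
    {"travel": [-12, 0, 0], "roll": 0, "jaw": 58},
    {"travel": [-6, 0, 0], "roll": 0, "jaw": 58},
    {"travel": [-6, 0, 0], "roll": 0, "jaw": 58},
    {"travel": [-4, 0, 0], "roll": 0, "jaw": 58},
  ],
)

```text
clock: 8.9
tool_pos: [0.4916, -0.2858, 0.1191]
orientation: [-179.9, 0.0, -112.9]
force: [-0.2, -0.8, -3.9]
opening: 0.064
gripper_force: 30.0
```

apply_moves(
  targets=[
    {"travel": [-4, 0, 0], "roll": 0, "jaw": 58},
    {"travel": [-4, 0, 0], "roll": 0, "jaw": 58},
  ],
)

```text
clock: 9.1
tool_pos: [0.4942, -0.279, 0.1187]
orientation: [-180.0, -0.0, -112.9]
force: [-1.7, -2.8, -1.5]
opening: 0.0642
gripper_force: 30.0
```

```bash
cat >> h.py <<'E'
def sx():
    o=ctrl.get_obs(); a=np.radians(-112.9); u=np.array([np.cos(a),np.sin(a)])
    print("stand x",round((o["tool_pos"][:2]-[.525,-.2063])@u*1e3,1),"z",round(o["tool_pos"][2]*1e3,1),"Fx,Fz",np.round(o["force"][:2]@u,1),round(o["force"][2],1),"m",np.round(o["moment"],2),"open",round(o["opening"]*1e3,2),"t",o["clock"])
E
python3 - <<'E'
from h import *
sx()
s=ctrl.snapshot("scene")[:,:,::-1].copy(); cv2.imwrite("pics/s6.png",s); bluecomps(s,(232,170,290,240),(100,60,20))
o=ctrl.get_obs()
for phi in (48,55,65,75):
    f=corners(o["tool_pos"],phi,-112.9,25)
    print(phi,*[np.round(proj("scene",f(*c))[0],1) for c in[(57,-32,0),(57,32,0),(57,32,22),(57,-32,22),(-57,32,0),(-57,-32,0),(-57,32,22)]])
E
```

```text
stand x 78.9 z 118.7 Fx,Fz 3.3 -1.5 m [-1.31  0.64 -0.03] open 64.16 t 9.1
blue [[289, 236], [285, 239], [289, 239]]
blue [[261, 216], [267, 220], [271, 216], [267, 214]]
blue [[243, 198], [249, 212], [251, 212], [245, 199]]
48 [236.1 198. ] [245.6 213.2] [250.2 208.2] [240.5 193.1] [268.1 217.8] [258.6 203.5] [272.5 213.2]
55 [236.4 197. ] [246.  212.1] [251.1 207.4] [241.3 192.3] [265.5 219.7] [256.1 205.4] [270.4 215.2]
65 [237.1 195.5] [246.7 210.6] [252.5 206.2] [242.7 191.1] [261.6 222.1] [252.4 207.8] [267. 218.]
75 [238.1 193.9] [247.8 209.1] [254.  205.1] [244.2 190. ] [257.6 224.3] [248.4 209.9] [263.4 220.6]
```

apply_moves(
  targets=[
    {"travel": [-4, 0, 0], "roll": 0, "jaw": 58},
    {"travel": [-4, 0, 0], "roll": 0, "jaw": 58},
  ],
)

```text
clock: 9.35
tool_pos: [0.4971, -0.2723, 0.1188]
orientation: [180.0, -0.1, -112.9]
force: [-2.7, -4.9, 1.1]
opening: 0.0638
gripper_force: 30.0
```

```bash
cat > chk.py <<'E'
from h import *
import sys
sx()
s=ctrl.snapshot("scene")[:,:,::-1].copy(); bluecomps(s,(230,150,290,234),(100,60,20))
o=ctrl.get_obs(); xg=float(sys.argv[1])
for phi in map(float,sys.argv[2:]):
    f=corners(o["tool_pos"],phi,o["orientation"][2],xg)
    print(phi,*[np.round(proj("scene",f(*c))[0],1) for c in[(57,-32,0),(57,32,0),(57,32,22),(57,-32,22),(-57,32,0),(-57,-32,0),(-57,32,22)]])
E
python3 chk.py 25 50 60 70
```

```text
stand x 71.6 z 118.8 Fx,Fz 5.6 1.1 m [-2.38  1.13 -0.08] open 63.83 t 9.35
blue [[263, 216], [266, 219], [271, 217], [268, 214]]
blue [[245, 197], [250, 210], [253, 211], [247, 198]]
blue [[230, 194], [230, 199]]
50.0 [238.4 196.7] [248.  211.8] [252.7 206.9] [243.  191.9] [269.4 217.3] [260.  203.1] [274.  212.8]
60.0 [238.9 195.2] [248.6 210.3] [254.  205.7] [244.2 190.7] [265.7 220. ] [256.3 205.7] [270.8 215.7]
70.0 [239.8 193.7] [249.5 208.8] [255.5 204.6] [245.7 189.6] [261.7 222.3] [252.5 207.9] [267.3 218.4]
```

apply_moves(
  targets=[
    {"travel": [-4, 0, -2], "roll": 0, "jaw": 58},
    {"travel": [-4, 0, -2], "roll": 0, "jaw": 58},
    {"travel": [-4, 0, -2], "roll": 0, "jaw": 58},
  ],
)

```text
clock: 9.7
tool_pos: [0.5018, -0.2612, 0.125]
orientation: [-180.0, -0.1, -112.9]
force: [-2.4, -4.7, 0.4]
opening: 0.0637
gripper_force: 30.0
```

```bash
python3 chk.py 33 60 70 80
```

```text
stand x 59.6 z 125.0 Fx,Fz 5.3 0.4 m [-2.13  1.04 -0.06] open 63.74 t 9.7
blue [[264, 214], [267, 219], [271, 217], [269, 213]]
blue [[248, 194], [248, 197], [256, 209], [257, 207], [252, 201], [251, 195]]
blue [[230, 194], [230, 199]]
60.0 [243.6 193.3] [253.3 208.3] [258.8 203.7] [248.9 188.7] [270. 218.] [260.6 203.8] [275.1 213.7]
70.0 [244.1 192. ] [253.9 207. ] [259.8 202.8] [249.9 187.9] [265.7 220.6] [256.4 206.3] [271.3 216.7]
80.0 [244.9 190.7] [254.7 205.7] [261.  202.1] [251.1 187.2] [261.4 222.7] [252.1 208.4] [267.2 219.3]
```

apply_moves(
  targets=[
    {"travel": [-5, 0, -2], "roll": 0, "jaw": 58},
    {"travel": [-5, 0, -1], "roll": 0, "jaw": 58},
    {"travel": [-5, 0, -1], "roll": 0, "jaw": 58},
    {"travel": [-5, 0, -1], "roll": 0, "jaw": 58},
  ],
)

```text
clock: 10.15
tool_pos: [0.5097, -0.2423, 0.1296]
orientation: [180.0, -0.0, -112.9]
force: [-2.0, -5.7, -0.4]
opening: 0.064
gripper_force: 30.0
```

```bash
python3 chk.py 33 70 80 90 100
```

```text
stand x 39.1 z 129.6 Fx,Fz 6.1 -0.4 m [-2.45  1.04 -0.06] open 64.05 t 10.15
blue [[230, 194], [230, 199]]
blue [[255, 189], [254, 194], [268, 219], [271, 216], [270, 212], [266, 212], [263, 209], [263, 204]]
70.0 [249.9 188.5] [259.8 203.4] [265.8 199.2] [255.8 184.4] [271.3 217.1] [261.8 203. ] [276.8 213.3]
80.0 [250.7 187.1] [260.7 202. ] [267.  198.4] [256.9 183.6] [266.9 219.3] [257.5 205. ] [272.7 215.9]
90.0 [251.8 185.8] [261.8 200.7] [268.2 197.8] [258.1 183. ] [262.6 220.9] [253.2 206.6] [268.5 218.1]
100.0 [253.  184.6] [263.1 199.5] [269.4 197.3] [259.3 182.6] [258.3 222.1] [249.  207.6] [264.3 219.9]
```

apply_moves(
  targets=[
    {"travel": [-5, 0, 0], "roll": 0, "jaw": 58},
    {"travel": [-5, 0, 0], "roll": 0, "jaw": 58},
    {"travel": [-5, 0, 0], "roll": 0, "jaw": 58},
    {"travel": [-5, 0, 0], "roll": 0, "jaw": 58},
    {"travel": [-5, 0, 0], "roll": 0, "jaw": 58},
  ],
)

```text
clock: 10.7
tool_pos: [0.5193, -0.2194, 0.1298]
orientation: [180.0, -0.0, -112.9]
force: [-3.0, -6.3, 1.2]
opening: 0.0638
gripper_force: 30.0
```

```bash
python3 chk.py 33 85 95 105 115
```

```text
stand x 14.3 z 129.8 Fx,Fz 6.9 1.2 m [-2.6  1.2 -0. ] open 63.77 t 10.7
blue [[230, 194], [230, 199]]
blue [[261, 185], [258, 193], [256, 208], [263, 219], [266, 219], [270, 212], [271, 202], [266, 195], [264, 187]]
85.0 [258.3 183.3] [268.4 198.1] [274.7 194.8] [264.5 180.2] [271.4 217. ] [261.9 202.8] [277.3 213.9]
95.0 [259.5 182. ] [269.6 196.8] [275.9 194.2] [265.7 179.6] [267.1 218.3] [257.7 204.1] [273.1 215.9]
105.0 [260.8 180.8] [271.  195.6] [277.1 193.8] [266.9 179.3] [263.1 219.2] [253.7 204.8] [268.9 217.4]
115.0 [262.3 179.7] [272.5 194.4] [278.2 193.6] [268.  179.1] [259.3 219.4] [249.9 204.9] [264.9 218.4]
```

apply_moves(
  targets=[
    {"travel": [-5, 0, 0], "roll": 0, "jaw": 58},
    {"travel": [-5, 0, 0], "roll": 0, "jaw": 58},
    {"travel": [-5, 0, 1], "roll": 0, "jaw": 58},
    {"travel": [-5, 0, 1], "roll": 0, "jaw": 58},
    {"travel": [-5, 0, 2], "roll": 0, "jaw": 58},
  ],
)

```text
clock: 11.25
tool_pos: [0.5288, -0.1964, 0.1253]
orientation: [180.0, -0.0, -112.9]
force: [-2.6, -7.0, -0.7]
opening: 0.0636
gripper_force: 30.0
```

```bash
python3 chk.py 33 105 115 125 135
```

```text
stand x -10.6 z 125.3 Fx,Fz 7.5 -0.7 m [-2.52  0.97  0.  ] open 63.64 t 11.25
blue [[230, 194], [230, 199]]
blue [[269, 182], [264, 186], [252, 204], [260, 218], [263, 218], [277, 198]]
105.0 [267.9 178.6] [278.1 193.1] [284.1 191.4] [273.8 177. ] [269.9 216.7] [260.4 202.5] [275.6 214.9]
115.0 [269.3 177.5] [279.6 192. ] [285.2 191.2] [274.9 176.8] [266.2 216.9] [256.7 202.6] [271.6 215.9]
125.0 [270.9 176.5] [281.2 191. ] [286.2 191.1] [275.9 176.8] [262.9 216.5] [253.5 202.1] [267.9 216.3]
135.0 [272.5 175.8] [282.8 190.3] [287.1 191.2] [276.8 176.9] [260.2 215.6] [250.7 201. ] [264.6 216.2]
```

The block's back now faces up: its lower edge runs (252,204)–(260,218), about 37° past vertical, with the cover underneath. Lift, roll to the tray's direction and carry over.

apply_moves(
  targets=[
    {"travel": [2, 0, -6], "roll": 0, "jaw": 58},
    {"travel": [0, 0, -12], "roll": 0, "jaw": 58},
    {"travel": [0, 0, -20], "roll": 0, "jaw": 58},
    {"travel": [0, 0, -20], "roll": 0, "jaw": 58},
    {"travel": [0, 0, -20], "roll": 0, "jaw": 58},
    {"travel": [0, 0, -12], "roll": 0, "jaw": 58},
    {"travel": [0, 0, 0], "roll": -5, "jaw": 58},
    {"travel": [0, 0, 0], "roll": -5, "jaw": 58},
    {"travel": [0, 0, 0], "roll": -5, "jaw": 58},
    {"travel": [0, 0, 0], "roll": 0, "jaw": 58},
  ],
)

```text
clock: 12.3
tool_pos: [0.5285, -0.1978, 0.2159]
orientation: [-180.0, 0.0, -97.9]
force: [0.6, -0.0, -3.1]
opening: 0.0636
gripper_force: 30.0
```

```bash
python3 -c "
from h import *
to(.5664,.1442,.215)"
```

```text
t 12.3 pos [ 0.5285 -0.1978  0.2159] rpy [-1.7997e+02  4.0000e-02 -9.7860e+01] j [ -0.7  11.6 -16.2  -0.  -62.2  -7.2] f [ 0.56 -0.02 -3.06] open 63.56 grip 29.98121179640293 
 travel mm [-344.     9.2    1.1]
```

apply_moves(
  targets=[
    {"travel": [-10, 0, 0], "roll": 0, "jaw": 58},
    {"travel": [-20, 1, 0], "roll": 0, "jaw": 58},
    {"travel": [-25, 1, 0], "roll": 0, "jaw": 58},
    {"travel": [-25, 1, 0], "roll": 0, "jaw": 58},
    {"travel": [-25, 1, 0], "roll": 0, "jaw": 58},
    {"travel": [-25, 1, 0], "roll": 0, "jaw": 58},
    {"travel": [-25, 1, 0], "roll": 0, "jaw": 58},
    {"travel": [-25, 0, 0], "roll": 0, "jaw": 58},
    {"travel": [-25, 0, 0], "roll": 0, "jaw": 58},
    {"travel": [-25, 0, 0], "roll": 0, "jaw": 58},
  ],
)

```text
clock: 13.3
tool_pos: [0.5541, 0.0322, 0.2157]
orientation: [-180.0, 0.0, -98.1]
force: [1.4, 0.1, -3.4]
opening: 0.0638
gripper_force: 30.0
```

apply_moves(
  targets=[
    {"travel": [-25, 1, 0], "roll": 0, "jaw": 58},
    {"travel": [-25, 1, 0], "roll": 0, "jaw": 58},
    {"travel": [-25, 1, 0], "roll": 0, "jaw": 58},
    {"travel": [-25, 0, 0], "roll": 0, "jaw": 58},
    {"travel": [-14, 0, 0], "roll": 0, "jaw": 58},
    {"travel": [0, 0, 25], "roll": 0, "jaw": 58},
    {"travel": [0, 0, 25], "roll": 0, "jaw": 58},
    {"travel": [0, 0, 20], "roll": 0, "jaw": 58},
    {"travel": [0, 0, 15], "roll": 0, "jaw": 58},
    {"travel": [0, 0, 0], "roll": 0, "jaw": 58},
  ],
)

```text
clock: 14.3
tool_pos: [0.5655, 0.1434, 0.1284]
orientation: [179.8, -0.1, -98.0]
force: [0.3, -0.8, -3.3]
opening: 0.0634
gripper_force: 30.0
```

Run:
```python
from h import *
to(.5664,.1442,.093)
o=ctrl.get_obs()
s=ctrl.snapshot("scene")[:,:,::-1].copy(); cv2.imwrite("pics/c7.png",cv2.resize(s[80:230,280:480],None,fx=4,fy=4,interpolation=cv2.INTER_CUBIC))
bluecomps(s,(290,100,430,210),(100,60,20))
for phi in (117,127,137):
    f=corners(o["tool_pos"],phi,o["orientation"][2],33)
    print(phi,*[np.round(proj("scene",f(*c))[0],1) for c in[(57,-32,0),(57,32,0),(-57,32,0),(-57,-32,0),(-57,32,34)]])
```

```text
t 14.3 pos [0.5655 0.1434 0.1284] rpy [ 1.7979e+02 -1.3000e-01 -9.8030e+01] j [ 33.4  18.2 -19.9  -0.  -52.2 -41.4] f [ 0.29 -0.82 -3.3 ] open 63.35 grip 29.982128217816353 
 travel mm [-1.  -0.9 35.4]
blue [[429, 166], [425, 175], [428, 178]]
blue [[337, 125], [322, 150], [322, 152], [334, 162], [337, 160], [351, 135]]
117 [337.3 121.5] [351.7 131.3] [337.9 159.1] [324.3 149.3] [342.9 157.4]
127 [338.4 120.5] [352.8 130.3] [336.2 158.7] [322.5 148.8] [340.5 158.4]
137 [339.5 119.7] [353.9 129.4] [334.9 157.6] [321.2 147.6] [338.4 158.7]
```

View pics/c7.png

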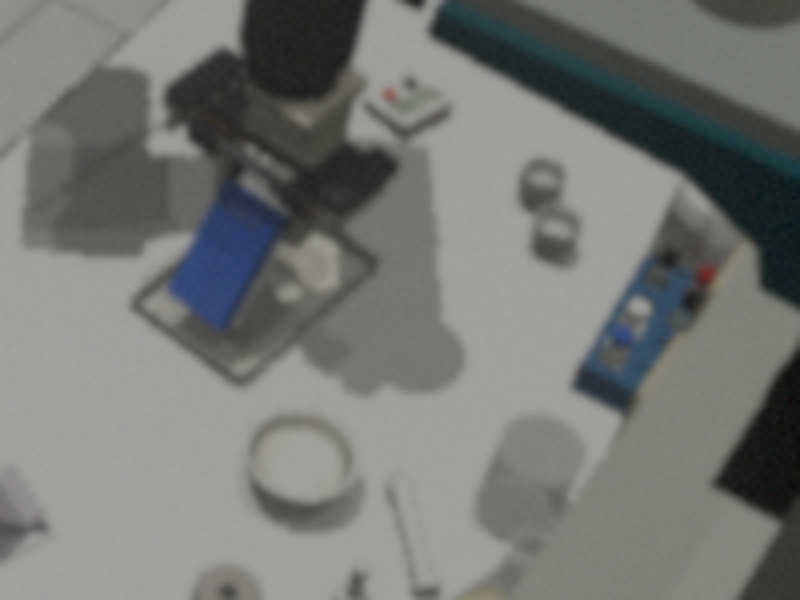

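The crop shows the block held back-up over the tray, foot toward the near short rim (tray corners at (135,305), (240,382), (378,262)). Now lower until the foot touches.

apply_moves(
  targets=[
    {"travel": [0, 0, 15], "roll": 0, "jaw": 58},
    {"travel": [0, 0, 8], "roll": 0, "jaw": 58},
    {"travel": [0, 0, 4], "roll": 0, "jaw": 58},
    {"travel": [0, 0, 3], "roll": 0, "jaw": 58},
    {"travel": [0, 0, 0], "roll": 0, "jaw": 58},
  ],
)

```text
clock: 14.85
tool_pos: [0.5672, 0.144, 0.1008]
orientation: [-180.0, 0.0, -97.9]
force: [-0.0, -1.2, -2.9]
opening: 0.0636
gripper_force: 30.0
```

apply_moves(
  targets=[
    {"travel": [0, 0, 3], "roll": 0, "jaw": 58},
    {"travel": [0, 0, 3], "roll": 0, "jaw": 58},
  ],
)

```text
clock: 15.05
tool_pos: [0.5691, 0.1464, 0.0977]
orientation: [-179.7, 0.3, -97.9]
force: [-7.3, 12.1, 21.6]
opening: 0.064
gripper_force: 30.1
```

apply_moves(
  targets=[
    {"travel": [-5, 0, 1], "roll": 0, "jaw": 58},
    {"travel": [-5, 0, 3], "roll": 0, "jaw": 58},
    {"travel": [-4, 0, 3], "roll": 0, "jaw": 58},
  ],
)

```text
clock: 15.35
tool_pos: [0.5703, 0.1589, 0.0892]
orientation: [-179.8, 0.1, -97.9]
force: [-1.4, 2.6, 5.3]
opening: 0.0636
gripper_force: 30.0
```

```bash
cat > chk2.py <<'E'
from h import *
import sys
o=ctrl.get_obs(); print(np.round(o["tool_pos"],4),"f",np.round(o["force"],1),"m",np.round(o["moment"],2),"open",round(o["opening"]*1e3,2),o["clock"])
s=ctrl.snapshot("scene")[:,:,::-1].copy(); bluecomps(s,(290,100,420,200),(100,60,20))
xg=float(sys.argv[1])
for phi in map(float,sys.argv[2:]):
    f=corners(o["tool_pos"],phi,o["orientation"][2],xg)
    print(phi,*[np.round(proj("scene",f(*c))[0],1) for c in[(57,-32,0),(57,32,0),(-57,32,0),(-57,-32,0),(-57,32,34)]],"foot z",round(f(-57,0,34)[2]*1e3,1))
E
python3 chk2.py 33 127 137 147
```

```text
[0.5703 0.1589 0.0892] f [-1.4  2.6  5.3] m [ 0.55  0.54 -0.06] open 63.59 15.35
blue [[340, 130], [330, 142], [323, 156], [334, 166], [337, 165], [353, 140]]
127.0 [340.6 126.7] [354.6 136.3] [338.4 163.9] [325.  154.1] [342.6 163.4] foot z -1.9
137.0 [341.6 125.9] [355.7 135.4] [337.2 162.8] [323.7 153. ] [340.6 163.8] foot z 7.1
147.0 [342.6 125.2] [356.7 134.8] [336.5 161.1] [322.9 151.3] [338.9 163.5] foot z 18.1
```

apply_moves(
  targets=[
    {"travel": [-6, 0, 4], "roll": 0, "jaw": 58},
    {"travel": [-6, 0, 5], "roll": 0, "jaw": 58},
    {"travel": [-6, 0, 6], "roll": 0, "jaw": 58},
  ],
)

```text
clock: 15.7
tool_pos: [0.5722, 0.1763, 0.0728]
orientation: [-179.9, 0.0, -97.9]
force: [1.1, -1.0, 2.2]
opening: 0.0639
gripper_force: 30.0
```

```bash
python3 chk2.py 33 137 147 157
```

```text
[0.5722 0.1763 0.0728] f [ 1.1 -1.   2.2] m [-0.39 -0.35  0.09] open 63.87 15.7
blue [[344, 130], [342, 130], [333, 140], [324, 154], [331, 162], [338, 164], [356, 139], [352, 138]]
137.0 [344.1 126.6] [358.  136.1] [339.7 163.1] [326.3 153.4] [342.9 164. ] foot z -9.3
147.0 [345. 126.] [358.9 135.4] [339.  161.4] [325.5 151.6] [341.3 163.7] foot z 1.8
157.0 [345.9 125.6] [359.8 135. ] [338.8 159.1] [325.2 149.3] [340.1 162.8] foot z 14.6
```

apply_moves(
  targets=[
    {"travel": [-6, 0, 7], "roll": 0, "jaw": 58},
    {"travel": [-5, 0, 8], "roll": 0, "jaw": 58},
    {"travel": [-4, 0, 8], "roll": 0, "jaw": 58},
    {"travel": [-3, 0, 7], "roll": 0, "jaw": 58},
  ],
)

```text
clock: 16.15
tool_pos: [0.5743, 0.1944, 0.0419]
orientation: [-180.0, 0.0, -97.9]
force: [2.1, 3.3, 3.7]
opening: 0.0639
gripper_force: 30.0
```

```bash
python3 chk2.py 33 157 165 172
```

```text
[0.5743 0.1944 0.0419] f [2.1 3.3 3.7] m [ 0.82 -0.37  0.04] open 63.86 16.15
blue [[347, 132], [340, 136], [326, 152], [326, 154], [337, 163], [357, 144], [355, 139]]
157.0 [347.9 129.1] [361.5 138.4] [341. 162.] [327.6 152.3] [342.2 165.5] foot z -16.3
165.0 [348.5 129. ] [362.1 138.2] [341.2 159.8] [327.8 150.1] [341.6 164.4] foot z -5.0
172.0 [348.9 129. ] [362.5 138.2] [341.7 157.7] [328.2 148. ] [341.3 163.1] foot z 5.5
```

apply_moves(
  targets=[
    {"travel": [-2, 0, 4], "roll": 0, "jaw": 58},
    {"travel": [-1, 0, 4], "roll": 0, "jaw": 58},
    {"travel": [0, 0, 3], "roll": 0, "jaw": 58},
  ],
)

```text
clock: 16.5
tool_pos: [0.5744, 0.1968, 0.0312]
orientation: [-180.0, 0.0, -97.9]
force: [1.1, 5.2, 4.7]
opening: 0.0639
gripper_force: 30.0
```

apply_moves(
  targets=[
    {"travel": [0, 0, 2], "roll": 0, "jaw": 58},
    {"travel": [0, 0, 2], "roll": 0, "jaw": 58},
  ],
)

```text
clock: 16.7
tool_pos: [0.5743, 0.1965, 0.0275]
orientation: [-180.0, 0.0, -97.9]
force: [0.2, 3.7, 4.1]
opening: 0.0643
gripper_force: 30.0
```

```bash
python3 chk2.py 33 170 175 180
```

```text
[0.5743 0.1965 0.0275] f [0.2 3.7 4.1] m [ 1.01 -0.07 -0.01] open 64.32 16.7
blue [[349, 135], [345, 134], [338, 139], [326, 152], [327, 155], [336, 162], [342, 160], [356, 146], [355, 140]]
170.0 [348.6 131.4] [362.  140.6] [341.3 160.6] [328.  150.9] [341.2 165.6] foot z -11.9
175.0 [348.9 131.4] [362.3 140.6] [341.8 159. ] [328.4 149.3] [341.1 164.6] foot z -4.3
180.0 [349.1 131.5] [362.6 140.7] [342.4 157.3] [328.9 147.6] [341.1 163.4] foot z 3.5
```

apply_moves(
  targets=[
    {"travel": [0, 0, 2], "roll": 0, "jaw": 58},
    {"travel": [0, 0, 0], "roll": 0, "jaw": 58},
  ],
)

```text
clock: 16.95
tool_pos: [0.5743, 0.1963, 0.0254]
orientation: [-180.0, -0.0, -97.9]
force: [1.7, 4.5, 3.5]
opening: 0.0637
gripper_force: 30.0
```

apply_moves(
  targets=[
    {"travel": [0, 0, 0], "roll": 0, "jaw": 66},
    {"travel": [0, 0, 0], "roll": 0, "jaw": 70},
    {"travel": [0, 0, 0], "roll": 0, "jaw": 80},
    {"travel": [0, 0, 0], "roll": 0, "jaw": 80},
    {"travel": [0, 0, 0], "roll": 0, "jaw": 80},
  ],
)

```text
clock: 17.45
tool_pos: [0.5741, 0.1961, 0.0254]
orientation: [180.0, -0.0, -97.9]
force: [-0.3, 0.3, 0.1]
opening: 0.0797
gripper_force: 0.0
```

apply_moves(
  targets=[
    {"travel": [0, 0, -10], "roll": 0, "jaw": 80},
    {"travel": [0, 0, -20], "roll": 0, "jaw": 80},
    {"travel": [0, 0, -30], "roll": 0, "jaw": 80},
    {"travel": [0, 0, -40], "roll": 0, "jaw": 80},
    {"travel": [-30, 0, -30], "roll": 0, "jaw": 80},
    {"travel": [-40, 0, 0], "roll": 0, "jaw": 80},
    {"travel": [-40, 0, 0], "roll": 0, "jaw": 80},
    {"travel": [-40, 0, 0], "roll": 0, "jaw": 80},
    {"travel": [-40, 0, 0], "roll": 0, "jaw": 80},
    {"travel": [0, 0, 0], "roll": 0, "jaw": 80},
  ],
)

```text
clock: 18.45
tool_pos: [0.6007, 0.389, 0.1557]
orientation: [-179.9, 0.0, -97.7]
force: [0.2, -0.7, 0.3]
opening: 0.08
gripper_force: 0.0
```

Run:
```python
from h import *
to(.57,.17,.2)
t=ctrl.snapshot("top")[:,:,::-1].copy(); s=ctrl.snapshot("scene")[:,:,::-1].copy()
cv2.imwrite("pics/t8.png",t);cv2.imwrite("pics/s8.png",s)
cv2.imwrite("pics/c8.png",np.hstack([cv2.resize(t[160:260,110:210],(400,400),interpolation=cv2.INTER_CUBIC),cv2.resize(s[110:190,300:380],(400,400),interpolation=cv2.INTER_CUBIC)]))
bluecomps(t,(110,160,230,260),(100,60,20)); bluecomps(s,(300,110,390,200),(100,60,20))
```

```text
t 18.45 pos [0.6007 0.389  0.1557] rpy [-1.7995e+02  5.0000e-02 -9.7740e+01] j [ 48.5  27.8  -0.4   0.  -61.7 -56.2] f [ 0.21 -0.69  0.29] open 80.03 grip 0.0 
 travel mm [221.1   0.8 -44.5]
blue [[146, 199], [144, 219], [182, 223], [185, 205], [184, 202], [152, 198]]
blue [[358, 144], [349, 138], [344, 137], [327, 151], [327, 155], [336, 162], [339, 162], [350, 154]]
```

View pics/c8.png

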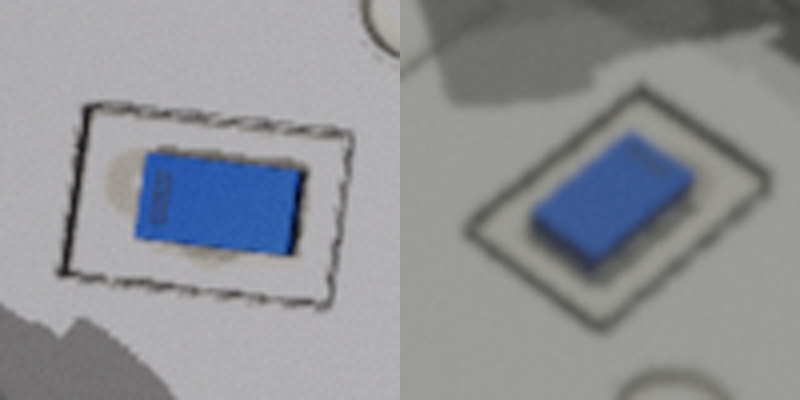

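Both views show the block flat, back up, inside the tray with the cover under it; top px (146,199)–(182,223), grip marks toward +y. Next I measure its pose and the free bench spot.

Run:
```python
from h import *
np.set_printoptions(precision=4,suppress=True)
t=cv2.imread("pics/t8.png")
c=big(blue(t,(110,160,230,260))); r=cv2.minAreaRect(c); B=cast("top",cv2.boxPoints(r),.036); print(r,B,B.mean(0))
print("mortar",cast("top",[215,160],.045),"die",cast("top",[265,152],.041),"stand near edge",cast("top",[[262,207],[250,225]],0),"spot",cast("top",[[225,215],[230,210]],0),"tray edge",cast("top",[[198,193],[192,237]],.017))
s=cv2.imread("pics/s8.png");f=B.mean(0); print(proj("scene",B))
to(f[0],f[1],.2)
```

```text
((164.11605834960938, 210.51364135742188), (38.67445373535156, 21.089845657348633), 6.709836959838867) [[0.5435 0.2002 0.036 ]
 [0.6052 0.1935 0.036 ]
 [0.5898 0.0806 0.036 ]
 [0.5282 0.0878 0.036 ]] [0.5667 0.1405 0.036 ]
mortar [[ 0.7126 -0.0111  0.045 ]] die [[ 0.7349 -0.1587  0.041 ]] stand near edge [[ 0.5747 -0.1457  0.    ]
 [ 0.5207 -0.1086  0.    ]] spot [[ 0.5524 -0.0332  0.    ]
 [ 0.5673 -0.0485  0.    ]] tray edge [[0.6189 0.0449 0.017 ]
 [0.4876 0.063  0.017 ]]
[[345.0128 135.351 ]
 [358.3332 144.0669]
 [338.0106 160.8866]
 [324.6798 151.5851]]
t 18.55 pos [0.6001 0.3854 0.1555] rpy [179.98  -0.02 -97.85] j [ 48.3  27.6  -0.7  -0.  -61.7 -56.2] f [-0.1  -0.92 -0.03] open 80.03 grip 0.0 
 travel mm [247.1  -0.4 -44.4]
```

apply_moves(
  targets=[
    {"travel": [30, 0, 0], "roll": 0, "jaw": 78},
    {"travel": [40, 0, 0], "roll": 0, "jaw": 78},
    {"travel": [40, 0, 0], "roll": 0, "jaw": 78},
    {"travel": [40, 0, 0], "roll": 0, "jaw": 78},
    {"travel": [40, 0, 0], "roll": 0, "jaw": 78},
    {"travel": [35, 0, 0], "roll": 0, "jaw": 78},
    {"travel": [22, 0, 0], "roll": 0, "jaw": 78},
    {"travel": [0, 0, 25], "roll": 0, "jaw": 78},
    {"travel": [0, 0, 25], "roll": 0, "jaw": 78},
    {"travel": [0, 0, 0], "roll": 0, "jaw": 78},
  ],
)

```text
clock: 19.55
tool_pos: [0.5644, 0.1382, 0.1032]
orientation: [179.8, -0.2, -98.0]
force: [-0.2, -0.6, -0.5]
opening: 0.078
gripper_force: 0.0
```

```bash
python3 -c "
from h import *
to(.5667,.1405,.0385)"
```

```text
t 19.55 pos [0.5644 0.1382 0.1032] rpy [ 1.7976e+02 -1.5000e-01 -9.8020e+01] j [ 33.   19.6 -21.7  -0.1 -49.  -41. ] f [-0.18 -0.58 -0.5 ] open 77.97 grip 0.0 
 travel mm [-2.8 -2.2 64.7]
```

apply_moves(
  targets=[
    {"travel": [-2, 0, 25], "roll": 0, "jaw": 78},
    {"travel": [0, 0, 20], "roll": 0, "jaw": 78},
    {"travel": [0, 0, 12], "roll": 0, "jaw": 78},
    {"travel": [0, 0, 6], "roll": 0, "jaw": 78},
    {"travel": [0, 0, 2], "roll": 0, "jaw": 78},
    {"travel": [0, 0, 0], "roll": 0, "jaw": 78},
    {"travel": [0, 0, 0], "roll": 0, "jaw": 78},
  ],
)

```text
clock: 20.25
tool_pos: [0.5672, 0.1422, 0.0415]
orientation: [-179.9, 0.0, -97.9]
force: [0.3, 0.1, 0.4]
opening: 0.0778
gripper_force: 0.0
```

```bash
python3 -c "
from h import *
to(.5667,.1405,.0385)"
```

```text
t 20.25 pos [0.5672 0.1422 0.0415] rpy [-1.7994e+02  4.0000e-02 -9.7910e+01] j [ 33.2  24.3 -24.7   0.  -41.  -41.2] f [0.31 0.1  0.43] open 77.76 grip 0.0 
 travel mm [1.7 0.3 3. ]
```

apply_moves(
  targets=[
    {"travel": [0, 0, 2], "roll": 0, "jaw": 74},
    {"travel": [0, 0, 0], "roll": 0, "jaw": 70},
    {"travel": [0, 0, 0], "roll": 0, "jaw": 67},
    {"travel": [0, 0, 0], "roll": 0, "jaw": 65},
    {"travel": [0, 0, 0], "roll": 0, "jaw": 64},
    {"travel": [0, 0, 0], "roll": 0, "jaw": 60},
    {"travel": [0, 0, 0], "roll": 0, "jaw": 58},
    {"travel": [0, 0, 0], "roll": 0, "jaw": 58},
  ],
)

```text
clock: 21.05
tool_pos: [0.5667, 0.1419, 0.0386]
orientation: [-180.0, -0.0, -97.9]
force: [-0.2, -0.4, 1.1]
opening: 0.0637
gripper_force: 30.0
```

apply_moves(
  targets=[
    {"travel": [0, 0, -1], "roll": 0, "jaw": 58},
    {"travel": [0, 0, -2], "roll": 0, "jaw": 58},
    {"travel": [0, 0, -3], "roll": 0, "jaw": 58},
    {"travel": [0, 0, -3], "roll": 0, "jaw": 58},
    {"travel": [0, 0, -3], "roll": 0, "jaw": 58},
    {"travel": [0, 0, -4], "roll": 0, "jaw": 58},
    {"travel": [0, 0, -8], "roll": 0, "jaw": 58},
    {"travel": [0, 0, -12], "roll": 0, "jaw": 58},
    {"travel": [0, 0, -20], "roll": 0, "jaw": 58},
    {"travel": [0, 0, -20], "roll": 0, "jaw": 58},
  ],
)

```text
clock: 22.05
tool_pos: [0.5667, 0.1419, 0.116]
orientation: [-180.0, -0.0, -97.9]
force: [0.6, 0.4, -2.0]
opening: 0.0639
gripper_force: 30.0
```

```bash
python3 -c "
from h import *
to(.555,-.037,.12)"
```

```text
t 22.05 pos [0.5667 0.1419 0.116 ] rpy [-180.     -0.    -97.92] j [ 33.2  18.9 -20.8   0.  -50.3 -41.2] f [ 0.56  0.4  -2.01] open 63.87 grip 29.992795586586 
 travel mm [178.8 -13.1  -4. ]
```

apply_moves(
  targets=[
    {"travel": [15, 0, 0], "roll": 0, "jaw": 58},
    {"travel": [25, 0, 0], "roll": 0, "jaw": 58},
    {"travel": [30, 0, 0], "roll": 0, "jaw": 58},
    {"travel": [30, 0, 0], "roll": 0, "jaw": 58},
    {"travel": [30, 0, 0], "roll": 0, "jaw": 58},
    {"travel": [28, 0, 0], "roll": 0, "jaw": 58},
    {"travel": [15, 0, 0], "roll": 0, "jaw": 58},
    {"travel": [0, 0, 20], "roll": 0, "jaw": 58},
    {"travel": [0, 0, 25], "roll": 0, "jaw": 58},
    {"travel": [0, 0, 20], "roll": 0, "jaw": 58},
  ],
)

```text
clock: 23.05
tool_pos: [0.5424, -0.0299, 0.0488]
orientation: [-180.0, 0.0, -98.0]
force: [-1.0, -0.1, -3.3]
opening: 0.0637
gripper_force: 30.0
```

apply_moves(
  targets=[
    {"travel": [0, 0, 8], "roll": 0, "jaw": 58},
    {"travel": [0, 0, 4], "roll": 0, "jaw": 58},
    {"travel": [0, 0, 2], "roll": 0, "jaw": 58},
    {"travel": [0, 0, 0], "roll": 0, "jaw": 58},
    {"travel": [0, 0, 0], "roll": 0, "jaw": 58},
  ],
)

```text
clock: 23.55
tool_pos: [0.5434, -0.0292, 0.0363]
orientation: [-179.9, 0.0, -97.9]
force: [0.5, -0.0, -0.6]
opening: 0.0637
gripper_force: 30.0
```

apply_moves(
  targets=[
    {"travel": [0, 0, 1], "roll": 0, "jaw": 58},
    {"travel": [0, 0, 1], "roll": 0, "jaw": 58},
    {"travel": [0, 0, 0], "roll": 0, "jaw": 58},
  ],
)

```text
clock: 23.85
tool_pos: [0.5431, -0.0293, 0.0341]
orientation: [-180.0, 0.0, -97.9]
force: [-0.9, 1.2, 3.1]
opening: 0.0641
gripper_force: 30.0
```

The block touches the bench. Open, rise, clear both cameras' view and look.

apply_moves(
  targets=[
    {"travel": [0, 0, 0], "roll": 0, "jaw": 66},
    {"travel": [0, 0, 0], "roll": 0, "jaw": 72},
    {"travel": [0, 0, 0], "roll": 0, "jaw": 84},
    {"travel": [0, 0, 0], "roll": 0, "jaw": 84},
    {"travel": [0, 0, -15], "roll": 0, "jaw": 84},
    {"travel": [0, 0, -30], "roll": 0, "jaw": 84},
    {"travel": [0, 0, -40], "roll": 0, "jaw": 84},
    {"travel": [0, 0, -40], "roll": 0, "jaw": 84},
    {"travel": [0, 0, -30], "roll": 0, "jaw": 84},
    {"travel": [0, 0, 0], "roll": 0, "jaw": 84},
  ],
)

```text
clock: 24.85
tool_pos: [0.5453, -0.0291, 0.1934]
orientation: [-179.5, 0.1, -97.9]
force: [-0.4, 0.2, 0.3]
opening: 0.0838
gripper_force: 0.0
```

apply_moves(
  targets=[
    {"travel": [40, 0, 0], "roll": 0, "jaw": 84},
    {"travel": [40, 0, 0], "roll": 0, "jaw": 84},
    {"travel": [40, 0, 0], "roll": 0, "jaw": 84},
    {"travel": [40, 0, 0], "roll": 0, "jaw": 84},
    {"travel": [40, 0, 0], "roll": 0, "jaw": 84},
    {"travel": [40, 0, 0], "roll": 0, "jaw": 84},
    {"travel": [0, 0, 0], "roll": 0, "jaw": 84},
    {"travel": [0, 0, 0], "roll": 0, "jaw": 84},
  ],
)

```text
clock: 25.65
tool_pos: [0.509, -0.2679, 0.1876]
orientation: [179.9, 0.0, -98.1]
force: [0.3, 0.1, -0.3]
opening: 0.0841
gripper_force: 0.0
```

Run:
```python
from h import *
sx()
t=ctrl.snapshot("top")[:,:,::-1].copy(); s=ctrl.snapshot("scene")[:,:,::-1].copy()
a=cv2.resize(t[175:245,115:255],(800,400),interpolation=cv2.INTER_CUBIC)
b=cv2.resize(s[110:180,290:430],(400,200),interpolation=cv2.INTER_CUBIC); c=cv2.resize(t[130:270,180:340][:80],(400,200),interpolation=cv2.INTER_CUBIC)
cv2.imwrite("pics/c9.png",np.vstack([a,np.hstack([b,c])]))
c=big(blue(t,(195,180,262,245))); r=cv2.minAreaRect(c); B=cast("top",cv2.boxPoints(r),.0315); print(r,B.mean(0),B); print(proj("scene",B)); bluecomps(s,(290,150,340,230))
```

```text
stand x 63.0 z 187.6 Fx,Fz -0.2 -0.3 m [ 0.09  0.09 -0.  ] open 84.07 t 25.65Traceback (most recent call last):
  File "<stdin>", line 7, in <module>
  File "h.py", line 13, in big
    def big(m): return max(cv2.findContours(m,cv2.RETR_EXTERNAL,cv2.CHAIN_APPROX_NONE)[0],key=cv2.contourArea)
                       ~~~^^^^^^^^^^^^^^^^^^^^^^^^^^^^^^^^^^^^^^^^^^^^^^^^^^^^^^^^^^^^^^^^^^^^^^^^^^^^^^^^^^^^
ValueError: max() iterable argument is empty
```

View pics/c9.png

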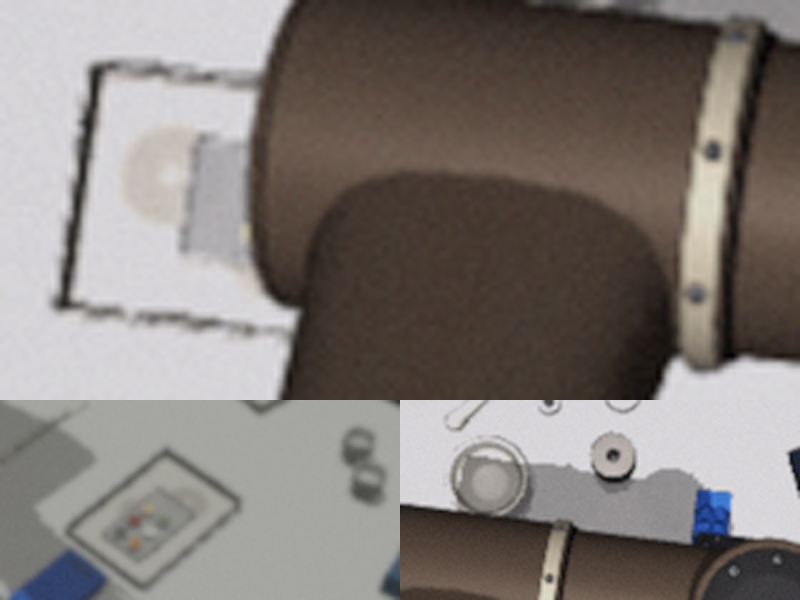

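The scene crop shows the six coloured sample faces in a 2x3 grid in the cover on the tray. The block is blue at lower left, with a gap to the tray, and the mortar and die body are in place. I do one numeric check of the block and hand in.

Run:
```python
from h import *
s=ctrl.snapshot("scene")[:,:,::-1].copy()
c=big(blue(s,(275,140,345,215))); print(cv2.approxPolyDP(c,1.5,True)[:,0].tolist())
f=corners([.5437,-.0293,.0],180,-97.9,0,0,0)
for z in(0,-22): print(np.round([proj("scene",f(x,y,-z)+[0,0,.0315])[0] for x,y in((57,32),(57,-32),(-57,-32),(-57,32))],1).tolist())
K,E=cal("scene")
h=cv2.cvtColor(s,cv2.COLOR_BGR2HSV)
# own places of the pellets in the cover -> expected pixels and colours
o=np.array([.5667,.1405,.013]);a=np.radians(-97.9);ux=np.array([np.cos(a),np.sin(a),0]);uy=np.array([-np.sin(a),np.cos(a),0])
for i,(x,y) in enumerate([(38,13.5),(38,-13.5),(11,13.5),(11,-13.5),(-16,13.5),(-16,-13.5)],1):
    p=proj("scene",o+(x*ux+y*uy)/1e3)[0]; u,v=np.round(p).astype(int); print(i,p.round(1),s[v-1:v+2,u-1:u+2,::-1].mean((0,1)).round())
```

```text
[[295, 179], [300, 185], [305, 188], [307, 187], [299, 177]]
[[327.3, 170.9], [313.8, 160.8], [291.4, 178.6], [305.0, 189.3]]
[[326.6, 174.8], [313.3, 164.8], [291.2, 182.5], [304.6, 193.1]]
1 [336.8 159.6] [139. 116.  93.]
2 [331.2 155.6] [104. 104. 102.]
3 [341.6 155.7] [152. 152. 148.]
4 [336.  151.6] [116.  91.  86.]
5 [346.4 151.7] [115. 119. 108.]
6 [340.8 147.8] [150. 138. 118.]
```

The colours at the six expected places match (ochre, dark grey, off-white, red-brown, grey-green, sand). Handing in.

```bash
python3 -c "
from plant import ctrl
print(ctrl.close_job())"
```

```text
the job is handed in; nothing more can be done
None
```

I handed the job in at about 26 s: the cover lies in the tray with all six pellets in their own places, sample faces up, and the block is on the free bench between tray and stand. The hand-in gave no verdict, and the arm partly hid the block's end position in the last pictures.

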